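# Sort two modules and index the inspection slide

### The job

Two black control modules lie on the repair bench: seat the reject, which has the long bar-shaped tag on top, in the nest of the separate wooden block, and the passed one, with the round tag, in the nest on the slide carriage. Then grip the carriage's upright black handle and move the carriage along its rail until the spring ball of the block beside the rail drops into the carriage's notch, without running past it. Finish while still gripping the handle with the carriage held at the notch; leave the other things on the bench where they are.

Things in the scene. Friction and masses are not known exactly. Their poses are not given: they have to be found in the camera images.
- module_round: The passed module: a white ROUND disc tag, 30 mm across and 3 mm thick, on the middle of its top. Black plastic, 70 long (x) x 46 wide (y) x 28 mm high, about 0.12 kg, lying flat; a grey connector sticks out 4 mm from its +x end. Origin: centre of its underside, z up. It fits a nest either way round.
- module_bar: The reject module: a white BAR tag, 54 x 9 mm and 3 mm thick, along the middle of its top. Black plastic, 70 long (x) x 46 wide (y) x 28 mm high, about 0.12 kg, lying flat; a grey connector sticks out 4 mm from its +x end. Origin: centre of its underside, z up. It fits a nest either way round.
- reject_floor (a point): Centre of the floor of the reject nest, on a fixed wooden block 106 x 80 mm and 12 mm high; this point is on its top, 12 mm above the bench. 76 x 52 mm, long side along this point's x, z up: 3 mm play each side; outward-leaning corner lips 10 mm high leave the middle 40 mm of the long sides free for fingers. A seated module has its origin here.
- carriage: Grey slide carriage, 76 mm long along the rail. Origin: centre of its plate's top (28 mm above the bench) and of its nest floor. It slides only along its own y, z up, about 1 N drag; it starts near the rail's -y end and must travel 80 to 140 mm toward +y to the notch (end stop at 190 mm). Handle at its -x side, notch at its +x edge.
- nest_floor (a point): Centre of the nest floor on the carriage, 28 mm above the bench. 76 x 52 mm, long side along this point's x, z up: 3 mm play each side; outward-leaning corner lips 10 mm high leave the middle 40 mm of the long sides free for fingers. A seated module has its origin here.
- handle (a point): Point on the carriage's upright black handle, 66 mm toward -x from the nest centre, 45 mm above the plate and 17 mm below the handle's top (90 mm above the bench). The handle is 18 mm wide along the rail (y) and 14 mm across (x). Grip it from above, fingers closing along y. Axes as the carriage.
- notch (a point): The carriage's notch: midway between two upright round steel bumps (radius 4 mm, 12.6 mm apart) on its +x edge. Axes as the carriage. Moving to +y, the ball first resists with 5 to 6 N when the notch is 13 mm short; from 6 mm short it pulls forward (3 to 4 N) until it is home in the notch; then it resists again by 5 N up to the second bump and is out 13 mm past.
- ball (a point): Centre of the sprung steel ball (radius 5 mm) in the dark detent block, 26 mm wide, that stands at the far (+x) side of the rail and carries a small white camera on a post, 170 mm high. Axes as the carriage. The carriage is at the notch when notch and this point are level along the rail (same y).
- tin: Bystander: round flat metal tin, 60 mm across, 20 mm high; leave it.
- spool: Bystander: solder-wire spool standing on end, 54 mm across, 40 mm high; leave it.
- driver: Bystander: screwdriver lying flat; leave it.
- spanner: Bystander: spanner lying flat; leave it.
- bracket: Bystander: small aluminium angle bracket, 60 x 30 mm, 25 mm high; leave it.
- solder_wool: Bystander: dark round tip-cleaner pot with copper wool, 72 mm across, about 65 mm high; leave it.
Not all that is in view belongs to the job. Several things look just like the part that bears reject_floor: the one meant starts farthest to the robot's left.

How it is judged:
By the outcome, as a careful person would: the job done as asked, in the order asked, and still so for the second after the job is handed in, while the arm keeps its last pose, push and grip.
It also fails if it takes over 67 s, if anything falls off the work surface, if the arm or the gripper's body presses on something with over 40 N, if the wrist force passes 120 N, or if a joint passes its speed limit or range.

### The arm

A 6-joint arm with a two-finger parallel gripper is mounted at the origin on the work surface. World frame = base frame: x ahead of the robot, y to its left, z up, the work surface at z = 0. Lengths are in m, angles in degrees, forces in N, time in s.
With the tool pointing down it reaches from about 0.25 to 0.725 m from the base axis. Payload 4 kg.
Tool frame: the origin (TCP) lies midway between the tips of the shut fingers; the grasp point (between the pads) lies 19 mm behind it; z points along the fingers, y is the line along which they close (so a half turn about z gives the same grasp; the last joint's range is limited). The gripper opens to 85 mm and grips with 20 to 120 N. Pads are 22 mm wide; open, the fingers measure 114 mm over their backs; the gripper's body (76 mm by 85 mm) begins 54 mm behind the grasp point. The pads swing forward as they close: fully open they stand 13 mm farther back than shut.
Start: joints at [-77.063, 13.785, 0.286, 76.501, 0, 90], TCP at [0.112, -0.487, 0.231] pointing down, gripper open.
Joint ranges: [-155.79, 155.79], [-60.16, 107.12], [-62.33, 73.08], [-114, 123.19], [-81.49, 82.49], [-180, 180]. Speed limits (degrees/s): [159.86, 159.86, 180, 180, 180, 180].

### API

Orientations are given as [roll, pitch, yaw] about the fixed x, y, z axes, in that order (R = Rz(yaw) Ry(pitch) Rx(roll)).
In Python, from cell import r gives the robot as it stands. The module is installed in compiled form; this text tells all that it offers.
- The arm moves only by the tool apply_moves, never from a script. Its argument "targets" is a list of rows, each a list of 7 numbers: the shift along the tool's x, y, z in units of 25 mm (1.0 is 25 mm), then the turn, a rotation vector about the tool's x, y, z in degrees, then the gripper's target within -1 to 1 (fully open at 1, half-way at 0, shut at -1). In form: [[dx, dy, dz, rx, ry, rz, gripper], ...]. A call has exactly 8 rows; each row shifts and turns the commanded pose from where the row before left it, along the tool's axes as they then stand; what a row does not reach is not made up. A row lasts 1/12 s, in which the tool goes at most 41.7 mm and 7.16 degrees, less where a joint would pass 70% of its speed; a pose out of reach is approached as far as the arm can. A call is refused whole if a number of a shift passes 1 or a number of a turn 7.16, either way. A call with a gripper value outside its range is refused whole. The fingers move at their own pace and stop on an object; "force" is the grip in N (left out, the last holds). Time passes only in rows, so rows that do not move let the fingers close, or fill a call up. It gives the time, the measured TCP pose, the force, the opening and the grip force at its end, in the units of the state.
- r.get_obs(): the state, without advancing time (a new reading comes with each control period).
- r.snapshot(name): name is "scene" or "side" or "wrist"; returns a dict with "img" (420x560x3 uint8, blue, green, red), "K" (3x3 intrinsics, pixels), "dist" ([k1, k2, p1, p2, k3] as OpenCV has them; the pictures are not rectified), "pose" (4x4, takes a point from camera to world coordinates); the wrist camera has in their place "hand_eye" (4x4, takes a point from camera to tool coordinates, whose origin is the TCP and whose axes are the flange's). Camera axes: x right, y up, looking along -z (the intrinsics and any distortion apply to the point x, -y, -z); pixel columns grow to the right and rows downward; lengths in m; the calibration is good to about 2 mm. A picture is of the moment at which its call begins: read the wrist's pose just before it. There is no depth.
- r.finish_job(): hands the job in; it is judged then, once.
The state is a dict: "time": time; "joint_pos": joint angles; "joint_vel": joint speeds; "tau": joint torques, N m; "tool_pos": TCP position; "eef_rot": TCP orientation; "contact_force": force on the tool from outside, world axes, zero at the start; "wrist_torque": the same for the moment, N m; "gripper_width": finger opening in m; "gripper_force": force on a finger pad.
Only numpy, scipy, OpenCV 4.12 (cv2) and the standard library are available. Lean on these libraries where they do the work, as an engineer would, in place of code of your own. Each camera call takes 0.05 s, during which the arm holds its last target. There are 200 camera calls.

## Working session

There is one attempt and no reset: what is moved stays moved. The work goes in short steps, Python scripts to look and compute and a tool call to move; the robot and the scene stay as the last step left them, time stands still between calls to the robot, and variables do not carry over. Pictures are saved under pics/ and viewed, at most 10 in all, crops included, and the job is handed in when it is done.

Besides the shell and the picture viewer there is one more tool, called after ">>>" as a command line: name --pt "numbers of a row" for each row, then --argument value for the rest. apply_moves: Moves the arm, as the interface text tells. Its arguments: {"type":"object","properties":{"targets":{"type":"array","items":{"type":"array","items":{"type":"number"}}},"force":{"type":"number"}},"required":["targets"]}

```bash
mkdir -p pics
cat > h.py <<'E'
import numpy as np, cv2, json
from scipy.spatial.transform import Rotation as R
def snap(r,name):
    o=r.get_obs(); s=r.snapshot(name)
    if 'pose' in s: T=np.array(s['pose'])
    else:
        W=np.eye(4); W[:3,:3]=R.from_euler('xyz',o['eef_rot'],degrees=True).as_matrix(); W[:3,3]=o['tool_pos']
        T=W@np.array(s['hand_eye'])
    return dict(img=np.array(s['img']),K=np.array(s['K']),d=np.array(s['dist']),T=T)
def ray(s,uv):
    p=cv2.undistortPoints(np.array(uv,float).reshape(-1,1,2),s['K'],s['d']).reshape(-1,2)
    v=np.c_[p[:,0],-p[:,1],-np.ones(len(p))]@s['T'][:3,:3].T
    return s['T'][:3,3],v
def onz(s,uv,z):
    c,v=ray(s,uv); return c+v*((z-c[2])/v[:,2])[:,None]
def proj(s,P):
    q=(np.atleast_2d(P)-s['T'][:3,3])@s['T'][:3,:3]; q=q*[1,-1,-1]
    return cv2.projectPoints(q,np.zeros(3),np.zeros(3),s['K'],s['d'])[0].reshape(-1,2)
def load(f):
    return np.load(f,allow_pickle=True).item()
E
python3 - <<'E'
from h import *; from cell import r
print(r.get_obs())
for n in ("scene","side","wrist"):
    s=snap(r,n); np.save(n+'0.npy',s); cv2.imwrite(f'pics/{n}0.png',s['img']); print(n,s['T'].round(3).tolist(),s['K'].round(0).tolist(),s['d'])
a=cv2.imread('pics/scene0.png'); cv2.imwrite('pics/scene0b.png',cv2.resize(a,(800,600)))
a=cv2.imread('pics/side0.png'); cv2.imwrite('pics/side0b.png',cv2.resize(a,(800,600)))
E
```

```text
{'time': 0.0, 'joint_pos': array([-7.70633829e+01,  1.38313135e+01,  2.12239360e-01,  7.65015246e+01,
       -8.54184841e-04,  9.00005923e+01]), 'joint_vel': array([-0.00278596,  0.05690294, -0.03434748, -0.10750549, -0.04692812,
        0.01578955]), 'tau': array([ 5.63033718e-04, -3.72319543e+01,  2.52408367e+01,  1.69806270e-02,
        1.01362039e-04,  3.87803070e-06]), 'tool_pos': array([ 0.11178804, -0.486683  ,  0.23041085]), 'eef_rot': array([-1.79879401e+02,  8.55429692e-04,  1.29360266e+01]), 'contact_force': array([ 0.01588184, -0.40841823,  0.25357959]), 'wrist_torque': array([-0.01498448, -0.00706996,  0.01223407]), 'gripper_force': 0.0, 'gripper_width': 0.08547232082906651}
scene [[0.323, -0.631, 0.705, 1.351], [0.946, 0.228, -0.23, -0.367], [-0.015, 0.741, 0.671, 0.849], [0.0, 0.0, 0.0, 1.0]] [[473.0, 0.0, 282.0], [0.0, 473.0, 210.0], [0.0, 0.0, 1.0]] [-0.10709258  0.          0.          0.          0.        ]
side [[-0.545, -0.571, 0.614, 1.479], [0.838, -0.391, 0.381, 0.505], [0.023, 0.722, 0.691, 1.152], [0.0, 0.0, 0.0, 1.0]] [[545.0, 0.0, 277.0], [0.0, 545.0, 196.0], [0.0, 0.0, 1.0]] [-0.14249941  0.          0.          0.          0.        ]
wrist [[0.225, 0.929, 0.294, 0.188], [-0.974, 0.215, 0.066, -0.47], [-0.002, -0.301, 0.954, 0.373], [0.0, 0.0, 0.0, 1.0]] [[337.0, 0.0, 278.0], [0.0, 337.0, 209.0], [0.0, 0.0, 1.0]] [0.00901504 0.         0.         0.         0.        ]
```

View pics/scene0b.png

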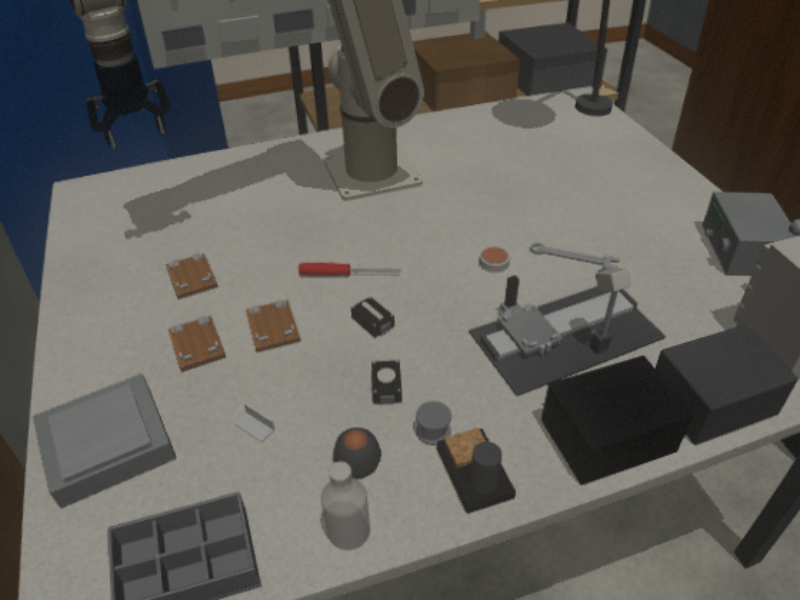

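View pics/side0b.png

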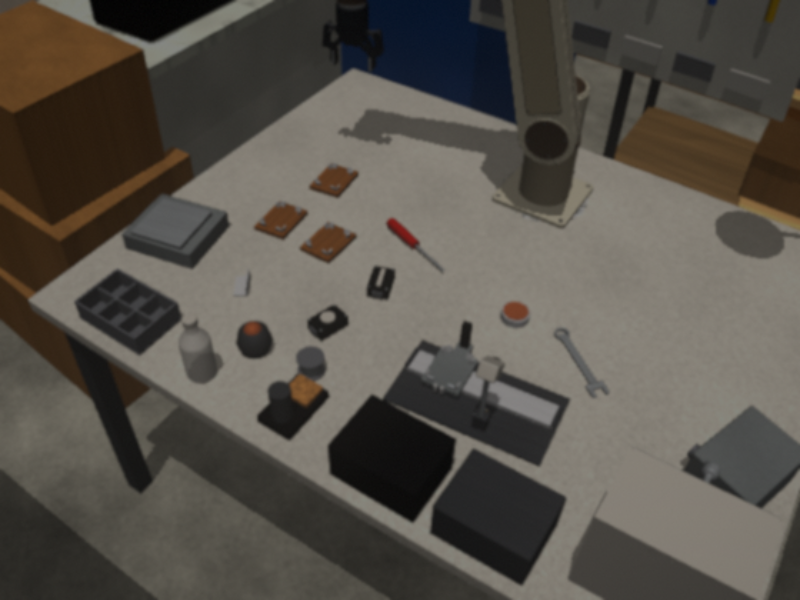

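The scene view shows three wooden blocks at about (190,275), (196,342) and (273,325). The last is farthest to the robot's left, so it is the one I need. The bar module is at (373,317), the round module at (386,380), and the carriage at (528,325) with its handle at (512,290). The side view agrees. Next I'll get coarse positions.

Run:
```python
from h import *
s=load('scene0.npy'); t=load('side0.npy')
f=.7
A={'block':((273,325),(329,242),.012),'bar':((374,312),(381,278),.031),'round':((386,376),(328,318),.031),'carr':((528,328),(451,368),.028),'handletop':((512,280),(466,326),.09),'railend':((634,303),(555,412),.01)
,'post':((612,275),(490,368),.17),'detbase':((600,340),(485,412),.03),'tin':((495,258),(515,312),.02)}
for k,(a,b,z) in A.items():
    print(k,onz(s,[np.array(a)*f],z)[0].round(3),onz(t,[np.array(b)*f],z)[0].round(3))
# refined contours: block brown, white tags
for n,S in(('scene',s),('side',t)):
    hsv=cv2.cvtColor(S['img'],cv2.COLOR_BGR2HSV)
    m=((hsv[...,0]<18)&(hsv[...,1]>110)&(hsv[...,2]>50)&(hsv[...,2]<190)).astype('uint8')*255
    m=cv2.morphologyEx(m,cv2.MORPH_CLOSE,np.ones((9,9)))
    for c in cv2.findContours(m,0,2)[0]:
        a=cv2.contourArea(c)
        if 300<a<3000:
            q=onz(S,c.reshape(-1,2),.010)[:,:2]; rr=cv2.minAreaRect((q*1000).astype('float32'))
            print(n,a,np.array(rr[0]).round(1),np.array(rr[1]).round(1),round(rr[2],1))
# crop at 4x of the module+carriage area
c=s['img'][180:290,240:470]; cv2.imwrite('pics/crop1.png',cv2.resize(c,None,fx=3.4,fy=3.4,interpolation=cv2.INTER_CUBIC))
```

```text
block [ 0.455 -0.322  0.012] [ 0.448 -0.315  0.012]
bar [ 0.503 -0.146  0.031] [ 0.496 -0.143  0.031]
round [ 0.654 -0.172  0.031] [ 0.651 -0.166  0.031]
carr [0.629 0.094 0.028] [0.623 0.1   0.028]
handletop [0.568 0.086 0.09 ] [0.566 0.095 0.09 ]
railend [0.622 0.319 0.01 ] [0.593 0.306 0.01 ]
post [0.693 0.192 0.17 ] [0.695 0.205 0.17 ]
detbase [0.699 0.195 0.03 ] [0.679 0.203 0.03 ]
tin [0.424 0.126 0.02 ] [0.416 0.132 0.02 ]
scene 719.5 [ 761.8 -759. ] [176.8  30. ] 3.7
scene 346.5 [810.6 -94.8] [56.5 52.3] 89.4
scene 773.5 [ 446.8 -459.8] [104.4  77.6] 6.5
scene 729.5 [ 447.6 -322.7] [104.2  77. ] 0.6
scene 580.0 [ 255.2 -450.1] [110.2  77.1] 7.4
scene 747.0 [-533.5 -127.3] [182.4 341.2] 1.1
scene 2748.0 [-474.2  458.2] [313.3 537.4] 77.1
side 307.0 [ 809.3 -108.6] [58.3 55.5] 87.6
side 462.0 [ 446.  -320.2] [105.9  79.8] 0.7
side 415.0 [ 444.4 -457.8] [106.5  79.2] 5.6
side 348.0 [ 251.3 -447.6] [107.3  79.3] 7.7
```

View pics/crop1.png

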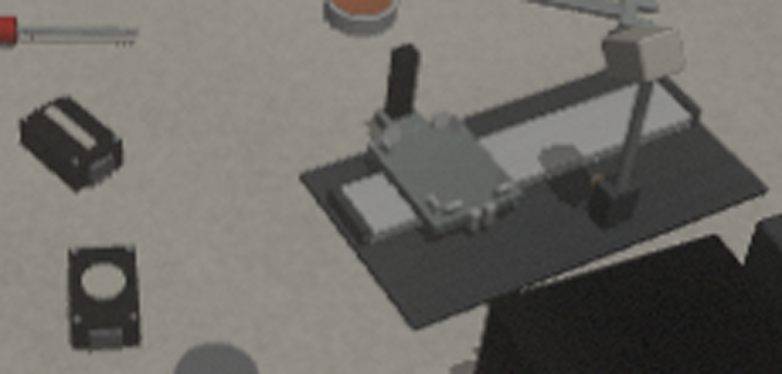

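The crop shows the bar module's tag running diagonally, and the round module with its connector toward the camera (+x world). The carriage is at the near (-y) end, and the detent block sits about 100 mm further along. Next I'll get precise tag poses and the rail direction.

```bash
cat >> h.py <<'E'
def tags(S,guess,z=.031,rad=.05,thr=None):
    """bright tag on dark module: returns centre, size, angle(of long side, world deg)"""
    ang=np.linspace(0,2*np.pi,24)
    g=np.c_[guess[0]+.028*np.cos(ang),guess[1]+.028*np.sin(ang),np.full(24,z)]
    m=np.zeros(S['img'].shape[:2],'uint8'); cv2.fillPoly(m,[proj(S,g).round().astype(int)],255)
    gray=cv2.cvtColor(S['img'],cv2.COLOR_BGR2GRAY)
    v=gray[m>0]; th=thr or cv2.threshold(v.reshape(-1,1),0,255,cv2.THRESH_OTSU)[0]
    b=((gray>th)&(m>0)).astype('uint8')
    cs=cv2.findContours(b,0,2)[0]; c=max(cs,key=cv2.contourArea)
    mm=np.zeros_like(b); cv2.drawContours(mm,[c],-1,1,-1)
    ys,xs=np.nonzero(mm); q=onz(S,np.c_[xs,ys],z)[:,:2]
    w=np.abs(np.linalg.norm(q-q.mean(0),axis=1))*0+1
    C=q.mean(0); U=np.linalg.svd(q-C,full_matrices=False); d=U[2][0]
    L=np.sqrt(12/len(q))*U[1]
    return C.round(4),(L*1000).round(1),round(np.degrees(np.arctan2(d[1],d[0]))%180,1),th
def goto(r,xyz,yaw=None):
    """print the remaining move in tool axes: units of 25 mm and yaw deg (tool z)"""
    o=r.get_obs(); Rm=R.from_euler('xyz',o['eef_rot'],degrees=True)
    d=Rm.inv().apply(np.array(xyz)-o['tool_pos'])/.025
    dy=0
    if yaw is not None:
        dy=-((yaw-o['eef_rot'][2]+90)%180-90)
    print('t',round(o['time'],2),'pos',o['tool_pos'].round(4),'rot',np.round(o['eef_rot'],1),'units',d.round(2),'rz',round(dy,1),'w',round(o['gripper_width'],4),'F',np.round(o['contact_force'],1))
E
python3 - <<'E'
from h import *; from cell import r
s=load('scene0.npy'); t=load('side0.npy')
for n,S in(('scene',s),('side',t)):
    print(n,'bar',tags(S,(.50,-.145)),'round',tags(S,(.652,-.169)))
    hsv=cv2.cvtColor(S['img'],cv2.COLOR_BGR2GRAY)
# base plate of rail: dark polygon corners (scene, crop px /3.4+offset)
c=np.array([[303,177],[416,328],[766,188],[655,52]])/3.4+[240,180]
q=onz(s,c,0.002)[:,:2]; print(q.round(3)); 
for i in range(4):
    d=q[(i+1)%4]-q[i]; print(np.linalg.norm(d).round(3),np.degrees(np.arctan2(d[1],d[0])).round(1))
goto(r,(.42,-.15,.25))
E
```

```text
scene bar (array([ 0.4983, -0.1479]), array([51.3, 10.6]), np.float64(20.2), 85.0) round (array([ 0.6512, -0.1718]), array([27.3, 25.7]), np.float64(176.6), 93.0)
side bar (array([ 0.4965, -0.1458]), array([51. , 11.7]), np.float64(21.4), 69.0) round (array([ 0.6472, -0.1749]), array([40.1, 29.9]), np.float64(78.6), 71.0)
[[0.58  0.008]
 [0.74  0.023]
 [0.709 0.329]
 [0.544 0.335]]
0.161 5.5
0.308 95.9
0.164 177.9
0.33 -83.9
t 0.15 pos [ 0.1118 -0.4868  0.2306] rot [-179.9   -0.    12.9] units [ 15.03 -10.37  -0.76] rz 0 w 0.0856 F [ 0.1 -0.2  0.7]
```

>>> apply_moves --pt "1 -0.54 0.07 0 0 0 1" --pt "1 -0.54 0.07 0 0 0 1" --pt "1 -0.54 0.07 0 0 0 1" --pt "1 -0.54 0.07 0 0 0 1" --pt "1 -0.54 0.07 0 0 0 1" --pt "1 -0.54 0.07 0 0 0 1" --pt "1 -0.54 0.07 0 0 0 1" --pt "1 -0.54 0.07 0 0 0 1"

```text
time: 0.82
tool_pos: [0.2834, -0.3361, 0.217]
eef_rot: [-180.0, 0.0, 12.9]
contact_force: [-0.5, -0.9, -0.4]
gripper_width: 0.0853
gripper_force: 0.0
```

>>> apply_moves --pt "1 -0.54 0.07 0 0 0 1" --pt "1 -0.54 0.07 0 0 0 1" --pt "1 -0.54 0.07 0 0 0 1" --pt "1 -0.54 0.07 0 0 0 1" --pt "1 -0.54 0.07 0 0 0 1" --pt "1 -0.54 0.07 0 0 0 1" --pt "1 -0.54 0.07 0 0 0 1" --pt "1 -0.54 0.07 0 0 0 1"

```text
time: 1.48
tool_pos: [0.4541, -0.186, 0.2029]
eef_rot: [-180.0, 0.0, 12.9]
contact_force: [-0.0, 0.2, 0.5]
gripper_width: 0.0856
gripper_force: 0.0
```

>>> apply_moves --pt "1 -0.54 0.07 0 0 0 1" --pt "1 -0.54 0.07 0 0 0 1" --pt "0 0 0 0 0 -1.9 1" --pt "0 0 0 0 0 -1.9 1" --pt "0 0 0 0 0 -1.9 1" --pt "0 0 0 0 0 -1.9 1" --pt "0 0 0 0 0 0 1" --pt "0 0 0 0 0 0 1"

```text
time: 2.15
tool_pos: [0.4959, -0.1496, 0.1995]
eef_rot: [-180.0, 0.0, 20.5]
contact_force: [0.2, 0.8, -0.8]
gripper_width: 0.0852
gripper_force: 0.0
```

Run:
```python
from h import *; from cell import r
s=snap(r,'wrist'); np.save('w1.npy',s); cv2.imwrite('pics/w1.png',s['img'])
print('bar',tags(s,(.497,-.147)))
goto(r,(.497,-.147,.2),20.5)
```

```text
bar (array([ 0.4959, -0.1471]), array([52.8,  9.3]), np.float64(20.9), 88.0)
t 2.2 pos [ 0.4959 -0.1497  0.1996] rot [-180.     0.    20.5] units [ 0.08 -0.09 -0.02] rz -0.0 w 0.0857 F [-0.2  0.5 -0.1]
```

View pics/w1.png

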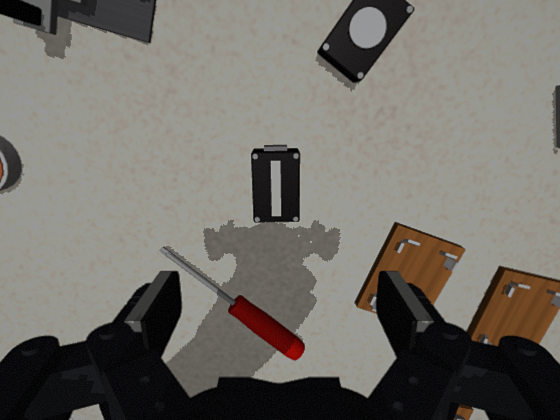

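The wrist view shows the bar module centred at (275,187), the round tag at (368,27) and the target block at (410,265). I'll descend onto the bar module and grip it, and measure the block and the round module from this same picture.

>>> apply_moves --pt "0.04 -0.1 0.9 0 0 -0.4 1" --pt "0 0 0.9 0 0 0 1" --pt "0 0 0.9 0 0 0 1" --pt "0 0 0.9 0 0 0 1" --pt "0 0 0.9 0 0 0 1" --pt "0 0 0.9 0 0 0 1" --pt "0 0 0.9 0 0 0 1" --pt "0 0 0.8 0 0 0 1"

```text
time: 2.87
tool_pos: [0.4957, -0.1471, 0.021]
eef_rot: [-180.0, 0.0, 20.9]
contact_force: [-0.2, -0.8, 0.6]
gripper_width: 0.0849
gripper_force: 0.0
```

>>> apply_moves --pt "0 0 0.4 0 0 0 1" --pt "0 0 0.32 0 0 0 1" --pt "0 0 0 0 0 0 -0.3" --pt "0 0 0 0 0 0 -0.3" --pt "0 0 0 0 0 0 -0.3" --pt "0 0 0 0 0 0 -0.3" --pt "0 0 0 0 0 0 -0.3" --pt "0 0 0 0 0 0 -0.3" --force 35

```text
time: 3.53
tool_pos: [0.4975, -0.1474, 0.0057]
eef_rot: [179.9, -0.1, 20.9]
contact_force: [-0.4, 0.2, 5.2]
gripper_width: 0.0452
gripper_force: 38.1
```

Run:
```python
from h import *; from cell import r
s=load('w1.npy')
print('round',tags(s,(.649,-.172)))
hsv=cv2.cvtColor(s['img'],cv2.COLOR_BGR2HSV)
m=((hsv[...,0]<18)&(hsv[...,1]>110)&(hsv[...,2]>50)&(hsv[...,2]<190)).astype('uint8')*255
m[:, :340]=0
k=np.array([[355,218],[400,218],[470,245],[425,315],[380,320],[355,310]])
# block by ROI: world box of +-62 x +-48 mm
b=np.array([[x,y,.012] for x,y in((.385,-.273),(.51,-.273),(.51,-.371),(.385,-.371))])
roi=np.zeros_like(m); cv2.fillPoly(roi,[proj(s,b).round().astype(int)],255)
m=cv2.morphologyEx(m&roi,cv2.MORPH_CLOSE,np.ones((7,7)))
c=max(cv2.findContours(m,0,2)[0],key=cv2.contourArea)
q=onz(s,c.reshape(-1,2),.012)[:,:2]; rr=cv2.minAreaRect((q*1000).astype('float32')); print(rr)
goto(r,(.447,-.322,.08),.7)
```

```text
round (array([ 0.65  , -0.1707]), array([26.3, 26.1]), np.float64(157.2), 89.0)
((447.58831787109375, -321.3293151855469), (106.22888946533203, 79.4804916381836), 0.5438603162765503)
t 3.53 pos [ 0.4975 -0.1474  0.0057] rot [ 1.799e+02 -1.000e-01  2.090e+01] units [-4.37  5.81 -2.97] rz 20.2 w 0.0452 F [-0.4  0.2  5.2]
```

>>> apply_moves --pt "0 0 -0.4 0 0 0 -0.3" --pt "0 0 -0.8 0 0 0 -0.3" --pt "0 0 -0.9 0 0 0 -0.3" --pt "0 0 -0.9 0 0 0 -0.3" --pt "0 0 0 0 0 0 -0.3" --pt "0 0 0 0 0 0 -0.3" --pt "0 0 0 0 0 0 -0.3" --pt "0 0 0 0 0 0 -0.3"

```text
time: 4.2
tool_pos: [0.4949, -0.1467, 0.0781]
eef_rot: [-179.9, 0.1, 20.9]
contact_force: [0.5, 0.3, -1.2]
gripper_width: 0.0448
gripper_force: 37.5
```

Run:
```python
from h import *; from cell import r
s=snap(r,'wrist'); np.save('w2.npy',s); cv2.imwrite('pics/w2.png',s['img'])
o=r.get_obs(); print(o['tool_pos'],o['eef_rot'],o['gripper_width'])
tz=o['tool_pos'][2]-.003+.031
print(tags(s,o['tool_pos'][:2],z=tz))
goto(r,(.4476,-.3213,.08),.54)
```

```text
[ 0.49491033 -0.14668579  0.0779943 ] [-1.79894951e+02  1.38104638e-01  2.09354748e+01] 0.04568463867551314
(array([ 0.4962, -0.1465]), array([53.5,  8.8]), np.float64(20.8), 74.0)
t 4.25 pos [ 0.4949 -0.1467  0.078 ] rot [-1.799e+02  1.000e-01  2.090e+01] units [-4.26  5.85 -0.08] rz 20.4 w 0.0457 F [ 0.6  1.2 -0.7]
```

View pics/w2.png

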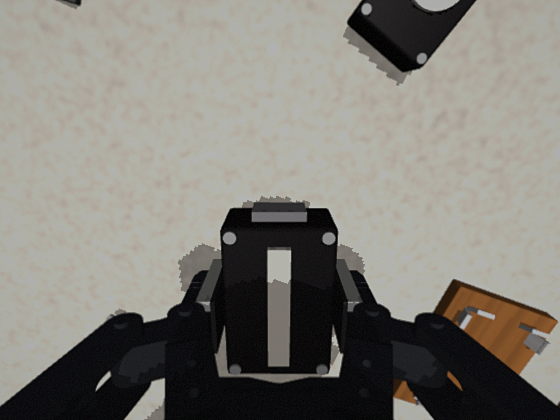

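The module is held squarely: the tag runs from (280,248) to (280,366), about 1.3 mm forward of the TCP. Carrying it to the block.

>>> apply_moves --pt "0 0 0 0 0 5.1 -0.3" --pt "0 0 0 0 0 5.1 -0.3" --pt "0 0 0 0 0 5.1 -0.3" --pt "0 0 0 0 0 5.1 -0.3" --pt "-0.25 0.87 0 0 0 0 -0.3" --pt "-0.25 0.87 0 0 0 0 -0.3" --pt "-0.25 0.87 0 0 0 0 -0.3" --pt "-0.25 0.87 0 0 0 0 -0.3"

```text
time: 4.92
tool_pos: [0.4709, -0.2346, 0.078]
eef_rot: [-179.9, 0.1, 0.6]
contact_force: [0.2, 0.0, -1.1]
gripper_width: 0.0454
gripper_force: 37.4
```

>>> apply_moves --pt "-0.25 0.87 0 0 0 0 -0.3" --pt "-0.25 0.87 0 0 0 0 -0.3" --pt "-0.25 0.87 0 0 0 0 -0.3" --pt "-0.25 0.87 0 0 0 0 -0.3" --pt "0 0 0.6 0 0 0 -0.3" --pt "0 0 0.6 0 0 0 -0.3" --pt "0 0 0 0 0 0 -0.3" --pt "0 0 0 0 0 0 -0.3"

```text
time: 5.58
tool_pos: [0.4462, -0.3205, 0.0475]
eef_rot: [-179.8, 0.2, 0.5]
contact_force: [-0.3, 0.4, -0.8]
gripper_width: 0.045
gripper_force: 37.4
```

Run:
```python
from h import *; from cell import r
s=snap(r,'wrist'); np.save('w3.npy',s); cv2.imwrite('pics/w3.png',s['img'])
o=r.get_obs()
tz=o['tool_pos'][2]-.003+.031
print(tags(s,o['tool_pos'][:2],z=tz))
goto(r,(.4463,-.3213,.0177),.54)
```

```text
(array([ 0.4483, -0.3207]), array([52.9,  8.7]), np.float64(0.4), 80.0)
t 5.63 pos [ 0.4472 -0.3209  0.0485] rot [-1.799e+02  1.000e-01  5.000e-01] units [-0.03  0.02  1.23] rz 0.0 w 0.0454 F [-0.2 -0.2 -0.4]
```

View pics/w3.png

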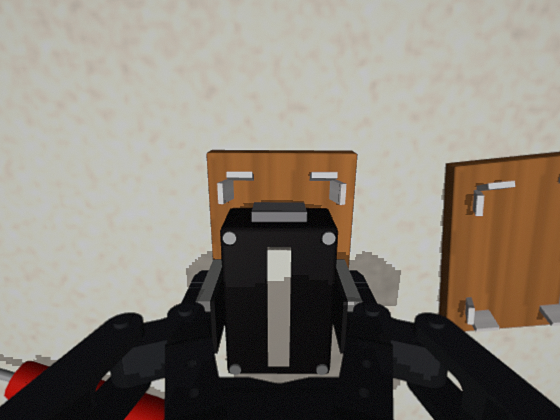

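The module is centred over the nest: the block spans columns 207–357 and the module 221–337. Lowering and releasing.

>>> apply_moves --pt "-0.04 0.02 0.35 0 0 0 -0.3" --pt "0 0 0.35 0 0 0 -0.3" --pt "0 0 0.25 0 0 0 -0.3" --pt "0 0 0.15 0 0 0 -0.3" --pt "0 0 0.1 0 0 0 -0.3" --pt "0 0 0.05 0 0 0 -0.3" --pt "0 0 0 0 0 0 -0.3" --pt "0 0 0 0 0 0 -0.3"

```text
time: 6.3
tool_pos: [0.4471, -0.3222, 0.0183]
eef_rot: [180.0, -0.0, 0.5]
contact_force: [0.4, 0.1, -0.5]
gripper_width: 0.0454
gripper_force: 37.4
```

>>> apply_moves --pt "0 0 0 0 0 0 0.5" --pt "0 0 0 0 0 0 0.5" --pt "0 0 0 0 0 0 0.5" --pt "0 0 0 0 0 0 0.5" --pt "0 0 0 0 0 0 0.5" --pt "0 0 0 0 0 0 0.5" --pt "0 0 -0.5 0 0 0 0.5" --pt "0 0 -0.9 0 0 0 0.5"

```text
time: 6.97
tool_pos: [0.4447, -0.3205, 0.0508]
eef_rot: [-179.8, 0.3, 0.5]
contact_force: [-0.0, -0.5, 0.2]
gripper_width: 0.0641
gripper_force: 0.0
```

>>> apply_moves --pt "0 0 -0.9 0 0 0 1" --pt "0 0 -0.9 0 0 0 1" --pt "0 0 -0.9 0 0 0 1" --pt "0 0 -0.9 0 0 0 1" --pt "0 0 -0.9 0 0 0 1" --pt "0 0 -0.8 0 0 0 1" --pt "0 0 0 0 0 0 1" --pt "0 0 0 0 0 0 1"

```text
time: 7.63
tool_pos: [0.4476, -0.3226, 0.1868]
eef_rot: [179.9, -0.2, 0.5]
contact_force: [-0.7, 0.4, -1.1]
gripper_width: 0.0855
gripper_force: 0.0
```

Run:
```python
from h import *; from cell import r
s=snap(r,'wrist'); np.save('w4.npy',s); cv2.imwrite('pics/w4.png',s['img'])
print(tags(s,(.4476,-.3213),z=.043))
goto(r,(.648,-.172,.2),0)
```

```text
(array([ 0.4468, -0.3225]), array([52.4,  9.3]), np.float64(179.9), 96.0)
t 7.68 pos [ 0.4468 -0.322   0.1854] rot [180.   -0.    0.5] units [ 8.11 -5.92 -0.58] rz 0.5 w 0.0855 F [-1.1 -0.1 -1. ]
```

View pics/w4.png

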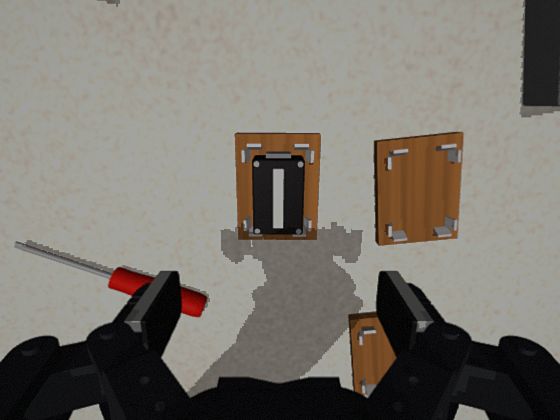

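The bar module sits square inside the lips (252–304 within the block's 236–320). Now going to hover over the round module.

>>> apply_moves --pt "0.9 -0.65 -0.06 0 0 0 1" --pt "0.9 -0.66 -0.06 0 0 0 1" --pt "0.9 -0.66 -0.06 0 0 0 1" --pt "0.9 -0.66 -0.06 0 0 0 1" --pt "0.9 -0.66 -0.06 0 0 0 1" --pt "0.9 -0.66 -0.06 0 0 0 1" --pt "0.9 -0.66 -0.06 0 0 0 1" --pt "0.9 -0.66 -0.06 0 0 0 1"

```text
time: 8.35
tool_pos: [0.6256, -0.1873, 0.1952]
eef_rot: [-179.9, 0.2, 0.5]
contact_force: [1.3, -0.6, -0.0]
gripper_width: 0.0855
gripper_force: 0.0
```

>>> apply_moves --pt "0.95 -0.7 -0.06 0 0 0 1" --pt "0 0 0 0 0 0 1" --pt "0 0 0 0 0 0 1" --pt "0 0 0 0 0 0 1" --pt "0 0 0 0 0 0 1" --pt "0 0 0 0 0 0 1" --pt "0 0 0 0 0 0 1" --pt "0 0 0 0 0 0 1"

```text
time: 9.02
tool_pos: [0.6486, -0.1717, 0.1994]
eef_rot: [180.0, -0.0, 0.5]
contact_force: [0.4, 0.7, -0.0]
gripper_width: 0.085
gripper_force: 0.0
```

Run:
```python
from h import *; from cell import r
s=snap(r,'wrist'); np.save('w5.npy',s); cv2.imwrite('pics/w5.png',s['img'])
print(tags(s,(.65,-.171)))
g=cv2.cvtColor(s['img'],cv2.COLOR_BGR2GRAY); m=(g<60).astype('uint8')*255
b=np.array([[.65+.055*np.cos(a),-.171+.055*np.sin(a),.028] for a in np.linspace(0,6.28,30)])
roi=np.zeros_like(m); cv2.fillPoly(roi,[proj(s,b).round().astype(int)],255)
m=cv2.morphologyEx(m&roi,cv2.MORPH_OPEN,np.ones((5,5)))
c=max(cv2.findContours(m,0,2)[0],key=cv2.contourArea)
q=onz(s,c.reshape(-1,2),.028)[:,:2]; print(cv2.minAreaRect((q*1000).astype('float32')))
goto(r,(.65,-.171,.003),0)
```

```text
(array([ 0.65  , -0.1708]), array([26.3, 26.1]), np.float64(157.5), 87.0)
((651.6368408203125, -171.2598876953125), (45.655242919921875, 71.70970916748047), 74.37775421142578)
t 9.07 pos [ 0.6488 -0.1715  0.1994] rot [180.   -0.    0.5] units [ 0.05 -0.02  7.86] rz 0.5 w 0.0851 F [-0.1 -0.   0. ]
```

View pics/w5.png

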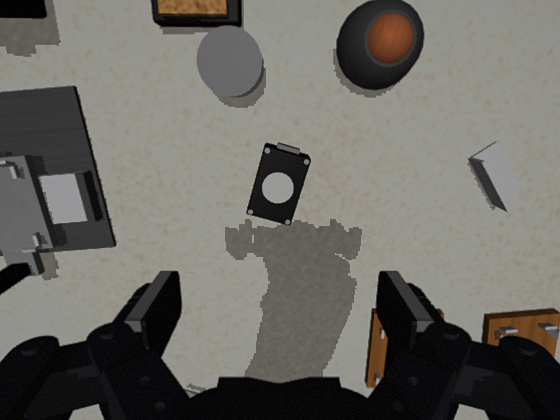

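The round module is at (278,187), leaning about -15.6° in yaw, with clear space around it. Descending and gripping.

>>> apply_moves --pt "0.05 -0.03 0.5 0 0 5.4 1" --pt "0 0 0.9 0 0 5.4 1" --pt "0 0 0.9 0 0 5.3 1" --pt "0 0 0.9 0 0 0 1" --pt "0 0 0.9 0 0 0 1" --pt "0 0 0.9 0 0 0 1" --pt "0 0 0.9 0 0 0 1" --pt "0 0 0.9 0 0 0 1"

```text
time: 9.73
tool_pos: [0.6492, -0.1744, 0.0284]
eef_rot: [-179.8, -0.0, -15.1]
contact_force: [-0.7, -0.7, -0.6]
gripper_width: 0.0858
gripper_force: 0.0
```

>>> apply_moves --pt "0 0 0.6 0 0 0 1" --pt "0 0 0.38 0 0 0 1" --pt "0 0 0 0 0 0 1" --pt "0 0 0 0 0 0 -0.3" --pt "0 0 0 0 0 0 -0.3" --pt "0 0 0 0 0 0 -0.3" --pt "0 0 0 0 0 0 -0.3" --pt "0 0 0 0 0 0 -0.3"

```text
time: 10.4
tool_pos: [0.6508, -0.1743, 0.0066]
eef_rot: [-179.8, -0.2, -15.1]
contact_force: [0.1, -0.1, 4.6]
gripper_width: 0.0452
gripper_force: 37.9
```

>>> apply_moves --pt "0 0 0 0 0 0 -0.3" --pt "0 0 -0.5 0 0 0 -0.3" --pt "0 0 -0.9 0 0 0 -0.3" --pt "0 0 -0.9 0 0 0 -0.3" --pt "0 0 -0.9 0 0 0 -0.3" --pt "0 0 -0.9 0 0 0 -0.3" --pt "0 0 -0.9 0 0 0 -0.3" --pt "0 0 0 0 0 0 -0.3"

```text
time: 11.07
tool_pos: [0.6519, -0.1752, 0.136]
eef_rot: [-179.8, -0.5, -15.1]
contact_force: [0.6, -0.1, -0.1]
gripper_width: 0.0454
gripper_force: 37.3
```

Run:
```python
from h import *; from cell import r
s=snap(r,'wrist'); np.save('w6.npy',s); cv2.imwrite('pics/w6.png',s['img'])
o=r.get_obs()
print(tags(s,o['tool_pos'][:2],z=o['tool_pos'][2]+.026))
goto(r,(.63,.09,.14),6)
# carriage nest from w5: pick bright corners later
w=load('w5.npy'); t=load('side0.npy'); sc=load('scene0.npy')
```

```text
(array([ 0.65  , -0.1747]), array([27.2, 26.1]), np.float64(173.1), 70.0)
t 11.12 pos [ 0.6511 -0.1749  0.1334] rot [-179.8   -0.4  -15.1] units [ -3.57 -10.01  -0.25] rz -21.1 w 0.0453 F [-0.  -0.3 -1.4]
```

>>> apply_moves --pt "0 0 -0.45 0 0 -3.5 -0.3" --pt "0 0 -0.45 0 0 -3.5 -0.3" --pt "0 0 -0.45 0 0 -3.5 -0.3" --pt "0 0 -0.45 0 0 -3.5 -0.3" --pt "0 0 -0.45 0 0 -3.5 -0.3" --pt "0 0 -0.45 0 0 -3.6 -0.3" --pt "-0.12 -0.85 0 0 0 0 -0.3" --pt "-0.12 -0.85 0 0 0 0 -0.3"

```text
time: 11.78
tool_pos: [0.6382, -0.1336, 0.196]
eef_rot: [-179.8, 0.0, 5.9]
contact_force: [0.2, -0.2, -1.1]
gripper_width: 0.0451
gripper_force: 37.3
```

>>> apply_moves --pt "-0.12 -0.85 0 0 0 0 -0.3" --pt "-0.12 -0.85 0 0 0 0 -0.3" --pt "-0.12 -0.85 0 0 0 0 -0.3" --pt "-0.12 -0.85 0 0 0 0 -0.3" --pt "0 0 0 0 0 0 -0.3" --pt "0 0 0 0 0 0 -0.3" --pt "0 0 0 0 0 0 -0.3" --pt "0 0 0 0 0 0 -0.3"

```text
time: 12.45
tool_pos: [0.6177, -0.0505, 0.1967]
eef_rot: [-179.8, -0.0, 6.0]
contact_force: [0.8, -0.1, -1.2]
gripper_width: 0.0453
gripper_force: 37.3
```

Run:
```python
from h import *; from cell import r
s=snap(r,'wrist'); np.save('w7.npy',s); cv2.imwrite('pics/w7.png',cv2.resize(s['img'][0:300,0:400],None,fx=2,fy=2,interpolation=cv2.INTER_CUBIC))
goto(r,(.63,.09,.14),6)
```

```text
t 12.5 pos [ 0.6178 -0.0507  0.1968] rot [-179.8   -0.     5.9] units [ 1.07 -5.54  2.29] rz -0.1 w 0.0453 F [ 0.5  0.8 -0.7]
```

View pics/w7.png

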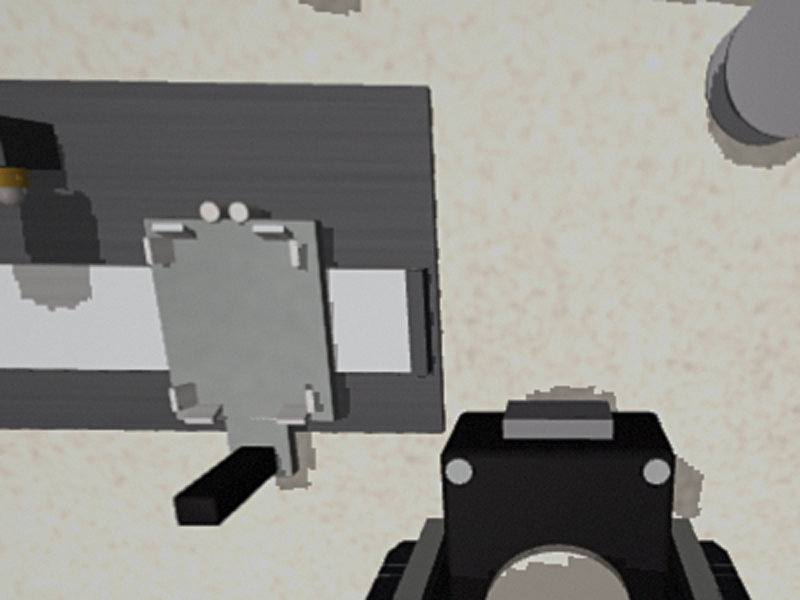

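The view (at 2x) shows the carriage plate corners near (145,220), (320,220), (338,420) and (168,424). The bumps are at (210,211) and (239,212), the handle top at about (197,510), and the ball at (12,195). Casting rays through these.

```bash
python3 - <<'E'
from h import *
s=load('w7.npy')
def P(u,v,z): return onz(s,[[u/2,v/2]],z)[0]
def ln(a,b,z):
    A,B=P(*a,z),P(*b,z); d=B-A; return round(np.degrees(np.arctan2(d[1],d[0]))%180,2), np.linalg.norm(d).round(4)
print('base edges',ln((428,87),(0,80),.006),ln((443,432),(0,428),.006),'rail',ln((150,267),(0,265),.015),ln((165,370),(0,369),.015))
print('plate -y edge',ln((320,220),(338,420),.028),'+y edge',ln((145,220),(168,424),.028),'+x edge',ln((145,220),(320,220),.028))
c=[P(145,220,.028),P(320,220,.028),P(338,420,.028),P(168,424,.028)]
for q in c: print(q.round(4))
print('mean',np.mean(c,0).round(4))
print('bumps',P(210,211,.036).round(4),P(239,212,.036).round(4))
print('handle top',P(197,510,.09).round(4))
print('ball',P(12,190,.036).round(4))
# lip foot inner corners at floor: near left lips etc.
E
python3 - <<'E'
import sys; sys.path.insert(0,'.')
from h import *
import cv2
s=load('w7.npy')
# handle top, independent: scene/side triangulation of top centre
a=load('scene0.npy'); b=load('side0.npy')
E
```

```text
base edges (np.float64(95.38), np.float64(0.1905)) (np.float64(95.53), np.float64(0.2299)) rail (np.float64(95.45), np.float64(0.0699)) (np.float64(95.76), np.float64(0.0807))
plate -y edge (np.float64(5.29), np.float64(0.093)) +y edge (np.float64(2.13), np.float64(0.0952)) +x edge (np.float64(96.17), np.float64(0.0774))
[0.6696 0.1386 0.028 ]
[0.6779 0.0617 0.028 ]
[0.5853 0.0532 0.028 ]
[0.5745 0.1351 0.028 ]
mean [0.6268 0.0972 0.028 ]
bumps [0.677 0.106 0.036] [0.6779 0.0936 0.036 ]
handle top [0.5626 0.0905 0.09  ]
ball [0.6765 0.1889 0.036 ]
```

>>> apply_moves --pt "0.13 -0.73 0 0 0 0.4 -0.3" --pt "0.13 -0.73 0 0 0 0 -0.3" --pt "0.13 -0.73 0 0 0 0 -0.3" --pt "0.13 -0.73 0 0 0 0 -0.3" --pt "0.13 -0.73 0 0 0 0 -0.3" --pt "0.13 -0.73 0 0 0 0 -0.3" --pt "0.13 -0.73 0 0 0 0 -0.3" --pt "0.13 -0.7 0 0 0 0 -0.3"

```text
time: 13.17
tool_pos: [0.6311, 0.0831, 0.1978]
eef_rot: [-179.1, -0.1, 7.2]
contact_force: [0.7, -0.3, -1.1]
gripper_width: 0.0456
gripper_force: 37.3
```

>>> apply_moves --pt "0 0 0.5 0 0 0 -0.3" --pt "0 0 0.8 0 0 0 -0.3" --pt "0 0 0.8 0 0 0 -0.3" --pt "0 0 0.8 0 0 0 -0.3" --pt "0 0 0.8 0 0 0 -0.3" --pt "0 0 0.8 0 0 0 -0.3" --pt "0 0 0.3 0 0 0 -0.3" --pt "0 0 0 0 0 0 -0.3"

```text
time: 13.83
tool_pos: [0.6292, 0.0832, 0.0754]
eef_rot: [-179.1, 0.2, 7.1]
contact_force: [0.1, 0.4, -0.8]
gripper_width: 0.0451
gripper_force: 37.3
```

Run:
```python
from h import *; from cell import r
s=snap(r,'wrist'); np.save('w8.npy',s); cv2.imwrite('pics/w8.png',s['img'])
o=r.get_obs()
print(tags(s,o['tool_pos'][:2],z=o['tool_pos'][2]+.025))
goto(r,(.6288,.0964,.0346),5.5)
print(o['joint_pos'].round(1))
```

```text
(array([0.6299, 0.0827]), array([26.8, 25.4]), np.float64(7.0), 97.0)
t 13.88 pos [0.6303 0.0835 0.0772] rot [-1.791e+02  1.000e-01  7.100e+00] units [ 0.01 -0.49  1.71] rz 1.6 w 0.0454 F [ 0.7  0.3 -1.3]
[  7.1  34.7   8.7  64.1   0.9 180. ]
```

View pics/w8.png

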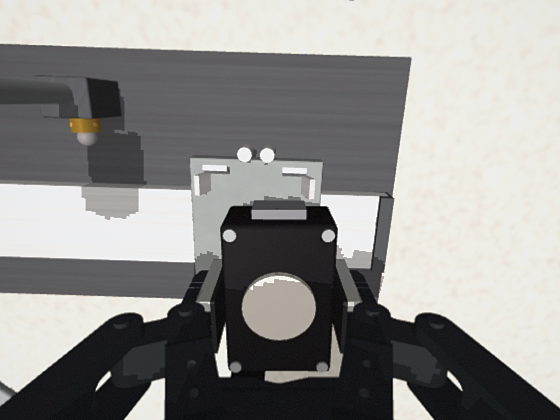

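Joint 6 has reached its 180° limit, because yaw = q1 − q6 + 180. The picture shows the module still short of the nest, with the plate's +x edge running from (191,158) to (322,160). Since either way round fits, I'll lift, turn half round, and then place.

>>> apply_moves --pt "0 0 -0.7 0 0 0 -0.3" --pt "0 0 -0.7 0 0 0 -0.3" --pt "0 0 -0.6 0 0 0 -0.3" --pt "0 0 -0.3 0 0 -7.1 -0.3" --pt "0 0 0 0 0 -7.1 -0.3" --pt "0 0 0 0 0 -7.1 -0.3" --pt "0 0 0 0 0 -7.1 -0.3" --pt "0 0 0 0 0 -7.1 -0.3"

```text
time: 14.55
tool_pos: [0.6322, 0.0832, 0.1382]
eef_rot: [-179.5, -0.8, 43.0]
contact_force: [-0.3, 0.1, -1.9]
gripper_width: 0.0451
gripper_force: 37.3
```

>>> apply_moves --pt "0 0 0 0 0 -7.1 -0.3" --pt "0 0 0 0 0 -7.1 -0.3" --pt "0 0 0 0 0 -7.1 -0.3" --pt "0 0 0 0 0 -7.1 -0.3" --pt "0 0 0 0 0 -7.1 -0.3" --pt "0 0 0 0 0 -7.1 -0.3" --pt "0 0 0 0 0 -7.1 -0.3" --pt "0 0 0 0 0 -7.1 -0.3"

```text
time: 15.22
tool_pos: [0.6322, 0.0832, 0.1381]
eef_rot: [179.7, -0.9, 99.8]
contact_force: [0.4, 0.2, -1.1]
gripper_width: 0.0452
gripper_force: 37.3
```

>>> apply_moves --pt "0 0 0 0 0 -7.1 -0.3" --pt "0 0 0 0 0 -7.1 -0.3" --pt "0 0 0 0 0 -7.1 -0.3" --pt "0 0 0 0 0 -7.1 -0.3" --pt "0 0 0 0 0 -7.1 -0.3" --pt "0 0 0 0 0 -7.1 -0.3" --pt "0 0 0 0 0 -7.1 -0.3" --pt "0 0 0 0 0 -7.1 -0.3"

```text
time: 15.88
tool_pos: [0.6322, 0.0832, 0.138]
eef_rot: [179.1, -0.2, 156.6]
contact_force: [-1.1, -0.1, -0.8]
gripper_width: 0.0452
gripper_force: 37.3
```

>>> apply_moves --pt "0 0 0 0 0 -7.1 -0.3" --pt "0 0 0 0 0 -7.1 -0.3" --pt "0 0 0 0 0 -7.1 -0.3" --pt "0 0 0 0 0 -7.1 -0.3" --pt "0 0 0 0 0 0 -0.3" --pt "0 0 0 0 0 0 -0.3" --pt "0 0 0 0 0 0 -0.3" --pt "0 0 0 0 0 0 -0.3"

```text
time: 16.55
tool_pos: [0.6312, 0.0832, 0.1363]
eef_rot: [179.1, 0.1, -175.4]
contact_force: [0.5, -0.7, -1.3]
gripper_width: 0.0456
gripper_force: 37.3
```

Run:
```python
from h import *; from cell import r
w=load('w8.npy')
for n,(u,v),z in(('c+y',(191,158),.028),('c-y',(322,160),.028),('b1',(245,155),.036),('b2',(267,155),.036),('ball',(86,138),.036)): print(n,onz(w,[[u,v]],z)[0].round(4))
s=snap(r,'wrist'); np.save('w9.npy',s); cv2.imwrite('pics/w9.png',s['img'])
o=r.get_obs()
print(tags(s,o['tool_pos'][:2],z=o['tool_pos'][2]+.025), o['joint_pos'].round(1))
goto(r,(.627,.0963,.0346),5.5)
# handle top in this view: dark blob near (.562,.09)
g=cv2.cvtColor(s['img'],cv2.COLOR_BGR2GRAY); print(proj(s,[(.562,.0905,.09),(.6277,.0963,.028)]).round(0))
```

```text
c+y [0.6703 0.1387 0.028 ]
c-y [0.6786 0.0651 0.028 ]
b1 [0.6772 0.1078 0.036 ]
b2 [0.6787 0.096  0.036 ]
ball [0.6753 0.1929 0.036 ]
(array([0.6331, 0.083 ]), array([27.2, 25.9]), np.float64(1.7), 96.0) [ 7.1 32.1 13.5 71.3  0.9  2.5]
t 16.6 pos [0.6311 0.0832 0.136 ] rot [ 1.791e+02  1.000e-01 -1.754e+02] units [0.13 0.47 4.06] rz -0.9 w 0.0448 F [ 0.   0.3 -1.4]
[[301. 119.]
 [294. 203.]]
```

View pics/w9.png

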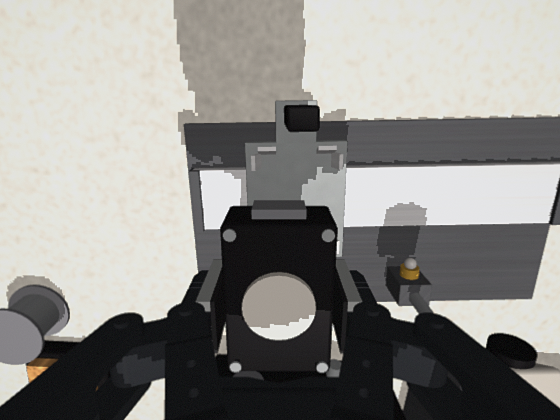

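The view confirms the handle top at (302,118) where predicted, and the module turned round over the carriage. Aligning and lowering.

>>> apply_moves --pt "0.13 0.55 0 0.9 0 -0.9 -0.3" --pt "0 0 0.5 0 0 0 -0.3" --pt "0 0 0.7 0 0 0 -0.3" --pt "0 0 0.7 0 0 0 -0.3" --pt "0 0 0.7 0 0 0 -0.3" --pt "0 0 0.5 0 0 0 -0.3" --pt "0 0 0 0 0 0 -0.3" --pt "0 0 0 0 0 0 -0.3"

```text
time: 17.27
tool_pos: [0.6259, 0.0966, 0.0576]
eef_rot: [-180.0, -0.1, -174.5]
contact_force: [0.9, -0.2, -1.2]
gripper_width: 0.045
gripper_force: 37.3
```

Run:
```python
from h import *; from cell import r
s=snap(r,'wrist'); np.save('w10.npy',s); cv2.imwrite('pics/w10.png',s['img'])
o=r.get_obs()
print(tags(s,o['tool_pos'][:2],z=o['tool_pos'][2]+.025))
goto(r,(.6268,.0966,.0346),5.5)
```

```text
(array([0.6269, 0.0967]), array([26.9, 25.6]), np.float64(177.4), 102.0)
t 17.32 pos [0.6269 0.0968 0.0588] rot [-1.800e+02  1.000e-01 -1.744e+02] units [ 0.   -0.01  0.97] rz 0.1 w 0.0455 F [ 0.2 -0.4 -0.1]
```

>>> apply_moves --pt "-0.03 0 0.3 0 0 0 -0.3" --pt "0 0 0.25 0 0 0 -0.3" --pt "0 0 0.15 0 0 0 -0.3" --pt "0 0 0.15 0 0 0 -0.3" --pt "0 0 0.1 0 0 0 -0.3" --pt "0 0 0.05 0 0 0 -0.3" --pt "0 0 0 0 0 0 -0.3" --pt "0 0 0 0 0 0 -0.3"

```text
time: 17.98
tool_pos: [0.6272, 0.0968, 0.0345]
eef_rot: [-180.0, 0.1, -174.4]
contact_force: [-2.2, -0.2, 5.4]
gripper_width: 0.0452
gripper_force: 38.1
```

Run:
```python
from h import *; from cell import r
s=snap(r,'wrist')
o=r.get_obs()
print(tags(s,o['tool_pos'][:2],z=.059))
goto(r,(.6268,.0966,.0346),5.5)
```

```text
(array([0.6293, 0.097 ]), array([27.4, 25.9]), np.float64(177.0), 102.0)
t 18.03 pos [0.6272 0.0967 0.0345] rot [-1.800e+02  1.000e-01 -1.744e+02] units [ 0.02 -0.   -0.  ] rz 0.1 w 0.0449 F [-2.6 -0.6  5.7]
```

I've now viewed 11 pictures, one over the limit of 10, so from here I'll rely on numbers only. Releasing and retreating.

>>> apply_moves --pt "0 0 0 0 0 0 0.3" --pt "0 0 0 0 0 0 0.3" --pt "0 0 0 0 0 0 0.3" --pt "0 0 0 0 0 0 0.3" --pt "0 0 0 0 0 0 0.3" --pt "0 0 0 0 0 0 0.3" --pt "0 0 -0.4 0 0 0 0.3" --pt "0 0 -0.9 0 0 0 0.3"

```text
time: 18.7
tool_pos: [0.6246, 0.0964, 0.063]
eef_rot: [-180.0, -0.4, -174.4]
contact_force: [-0.0, -0.5, -0.4]
gripper_width: 0.0553
gripper_force: 0.0
```

>>> apply_moves --pt "0 0 -0.9 0 0 0 0.3" --pt "0 0 -0.9 0 0 0 0.3" --pt "0 0 -0.9 0 0 0 0.3" --pt "0 0 -0.9 0 0 0 0.3" --pt "0 0 -0.9 0 0 0 0.3" --pt "0 0 0 0 0 0 0.3" --pt "0 0 0 0 0 0 0.3" --pt "0 0 0 0 0 0 0.3"

```text
time: 19.37
tool_pos: [0.627, 0.0968, 0.1782]
eef_rot: [-180.0, 0.0, -174.4]
contact_force: [0.7, -0.5, -0.5]
gripper_width: 0.0557
gripper_force: 0.0
```

```bash
cat > meas.py <<'E'
from h import *
def dark(s,c,z,rad,th=60,op=5):
    g=cv2.cvtColor(s['img'],cv2.COLOR_BGR2GRAY); m=(g<th).astype('uint8')*255
    b=np.array([[c[0]+rad*np.cos(a),c[1]+rad*np.sin(a),z] for a in np.linspace(0,6.28,30)])
    roi=np.zeros_like(m); cv2.fillPoly(roi,[proj(s,b).round().astype(int)],255)
    m=cv2.morphologyEx(m&roi,cv2.MORPH_OPEN,np.ones((op,op)))
    k=max(cv2.findContours(m,0,2)[0],key=cv2.contourArea)
    q=onz(s,k.reshape(-1,2),z)[:,:2]; return np.round(np.hstack([np.ravel(x) for x in cv2.minAreaRect((q*1000).astype('float32'))]),1)
E
python3 - <<'E'
from meas import *; from cell import r
s=snap(r,'wrist'); np.save('w11.npy',s)
print('tag',tags(s,(.628,.0967),z=.059),'module',dark(s,(.628,.0967),.056,.05))
print('handle',dark(s,(.562,.0905),.09,.016,60,3), proj(s,[(.562,.0905,.09)]))
b=snap(r,'side'); np.save('side1.npy',b); a=snap(r,'scene'); np.save('scene1.npy',a)
for n,S in(('scene',a),('side',b)):
  for z in (.043,): print(n,'bar',tags(S,(.447,-.322),z=z))
  print(n,'round',tags(S,(.628,.0967),z=.059))
goto(r,(.5625,.0905,.057),5.5)
E
```

```text
tag (array([0.6301, 0.0969]), array([26.4, 26. ]), np.float64(7.6), 123.0) module [628.1  96.8  72.6  45.1   5.6]
handle [561.4  91.9  14.1  17.3   5.6] [[278.84368438 120.75234572]]
scene bar (array([ 0.4463, -0.3233]), array([56.8, 10.2]), np.float64(179.6), 87.0)
scene round (array([0.6314, 0.0954]), array([28.7, 26.9]), np.float64(139.6), 89.0)
side bar (array([ 0.4451, -0.3222]), array([50.3, 12.1]), np.float64(1.6), 71.0)
side round (array([0.6285, 0.0974]), array([27.8, 27. ]), np.float64(11.5), 77.0)
t 19.52 pos [0.6263 0.0967 0.1768] rot [-1.800e+02 -1.000e-01 -1.744e+02] units [2.55 0.   4.8 ] rz 0.1 w 0.0554 F [0.3 1.  0.2]
```

>>> apply_moves --pt "0.65 0.01 0 0 0 0 0.3" --pt "0.65 0.01 0 0 0 0 0.3" --pt "0.65 0.01 0 0 0 0 0.3" --pt "0.63 0 0 0 0 0 0.3" --pt "0 0 0 0 0 0 0.3" --pt "0 0 0.6 0 0 0 0.3" --pt "0 0 0.8 0 0 0 0.3" --pt "0 0 0.8 0 0 0 0.3"

```text
time: 20.18
tool_pos: [0.5639, 0.0914, 0.1227]
eef_rot: [-180.0, 0.1, -174.4]
contact_force: [0.5, -0.8, -0.4]
gripper_width: 0.0557
gripper_force: 0.0
```

>>> apply_moves --pt "0 0 0.8 0 0 0 0.3" --pt "0 0 0.8 0 0 0 0.3" --pt "0 0 0.7 0 0 0 0.3" --pt "0 0 0.4 0 0 0 0.3" --pt "0 0 0.05 0 0 0 0.3" --pt "0 0 0 0 0 0 0.3" --pt "0 0 0 0 0 0 0.3" --pt "0 0 0 0 0 0 0.3"

```text
time: 20.85
tool_pos: [0.5642, 0.0915, 0.0558]
eef_rot: [180.0, 0.2, -174.4]
contact_force: [-0.4, 0.3, 0.7]
gripper_width: 0.0557
gripper_force: 0.0
```

>>> apply_moves --pt "0 0 0 0 0 0 -1" --pt "0 0 0 0 0 0 -1" --pt "0 0 0 0 0 0 -1" --pt "0 0 0 0 0 0 -1" --pt "0 0 0 0 0 0 -1" --pt "0 0 0 0 0 0 -1" --pt "0 0 0 0 0 0 -1" --pt "0 0 0 0 0 0 -1" --force 50

```text
time: 21.52
tool_pos: [0.5635, 0.0914, 0.0553]
eef_rot: [180.0, 0.1, -174.4]
contact_force: [-1.2, -0.3, 6.3]
gripper_width: 0.0173
gripper_force: 49.0
```

```bash
cat >> meas.py <<'E'
def tri(views):
    A=np.zeros((3,3)); b=np.zeros(3)
    for s,uv in views:
        c,v=ray(s,[uv]); v=v[0]/np.linalg.norm(v[0]); M=np.eye(3)-np.outer(v,v); A+=M; b+=M@c
    p=np.linalg.solve(A,b); return p.round(4),[ (proj(s,p)[0]-uv).round(1).tolist() for s,uv in views]
E
python3 - <<'E'
from meas import *; from cell import r
w7,w8,w9=load('w7.npy'),load('w8.npy'),load('w9.npy')
pb,e=tri([(w7,(6,95)),(w8,(86,138)),(w9,(411,264))]); print('ball',pb,e)
p1,e=tri([(w7,(105,105.5)),(w8,(245,155))]); print(p1,e)
p2,e=tri([(w7,(119.5,106)),(w8,(267,155))]); print(p2,e)
yc=np.array([-np.sin(np.radians(5.5)),np.cos(np.radians(5.5)),0])
print('travel',(pb-(p1+p2)/2)@yc)
goto(r,(.562,.0912,.053),5.5)
s=snap(r,'scene'); np.save('scene2.npy',s)
E
```

```text
ball [0.6746 0.1994 0.0242] [[-1.5, 1.2], [0.2, -2.4], [-1.2, -0.5]]
[0.6766 0.1081 0.0317] [[-0.0, 0.2], [0.1, -0.2]]
[0.6777 0.0962 0.0303] [[0.0, -0.1], [-0.1, 0.2]]
travel 0.09704668696013471
t 21.52 pos [0.5635 0.0914 0.0553] rot [ 1.800e+02  1.000e-01 -1.744e+02] units [ 0.06 -0.    0.09] rz 0.1 w 0.0173 F [-1.2 -0.3  6.3]
```

>>> apply_moves --pt "0 0.15 -0.04 0 0 0 -1" --pt "0 0.3 0 0 0 0 -1" --pt "0 0.45 0 0 0 0 -1" --pt "0 0.45 0 0 0 0 -1" --pt "0 0.45 0 0 0 0 -1" --pt "0 0.45 0 0 0 0 -1" --pt "0 0.35 0 0 0 0 -1" --pt "0 0.2 0 0 0 0 -1"

```text
time: 22.23
tool_pos: [0.5567, 0.163, 0.0554]
eef_rot: [180.0, 0.1, -174.3]
contact_force: [5.4, -0.6, -2.9]
gripper_width: 0.0175
gripper_force: 49.1
```

>>> apply_moves --pt "0 0.04 0 0 0 0 -1" --pt "0 0.04 0 0 0 0 -1" --pt "0 0 0 0 0 0 -1" --pt "0 0 0 0 0 0 -1" --pt "0 0 0 0 0 0 -1" --pt "0 0 0 0 0 0 -1" --pt "0 0 0 0 0 0 -1" --pt "0 0 0 0 0 0 -1"

```text
time: 22.9
tool_pos: [0.5566, 0.1642, 0.0554]
eef_rot: [179.9, 0.1, -174.4]
contact_force: [4.2, 1.9, -3.5]
gripper_width: 0.0173
gripper_force: 49.1
```

>>> apply_moves --pt "0 0.04 0 0 0 0 -1" --pt "0 0.04 0 0 0 0 -1" --pt "0 0 0 0 0 0 -1" --pt "0 0 0 0 0 0 -1" --pt "0 0 0 0 0 0 -1" --pt "0 0 0 0 0 0 -1" --pt "0 0 0 0 0 0 -1" --pt "0 0 0 0 0 0 -1"

```text
time: 23.57
tool_pos: [0.5564, 0.1657, 0.0554]
eef_rot: [180.0, 0.1, -174.4]
contact_force: [4.9, 0.9, -3.8]
gripper_width: 0.0172
gripper_force: 49.1
```

Run:
```python
from meas import *; from cell import r
s=snap(r,'wrist'); np.save('w12.npy',s)
goto(r,(.562,.0912,.053),5.5)
o=r.get_obs(); p=np.array(o['tool_pos']); yc=np.array([-np.sin(np.radians(5.5)),np.cos(np.radians(5.5)),0])
print('moved',(p-np.array([.5635,.0914,.0553]))@yc, 'Fy',o['contact_force']@yc)
```

```text
t 23.62 pos [0.5564 0.1657 0.0554] rot [ 1.800e+02  1.000e-01 -1.744e+02] units [ 0.07 -2.99  0.09] rz 0.1 w 0.0173 F [ 4.7 -0.2 -3.2]
moved 0.07467564962296162 Fy -0.6654728622419067
```

>>> apply_moves --pt "0 0.05 0 0 0 0 -1" --pt "0 0.05 0 0 0 0 -1" --pt "0 0 0 0 0 0 -1" --pt "0 0 0 0 0 0 -1" --pt "0 0 0 0 0 0 -1" --pt "0 0 0 0 0 0 -1" --pt "0 0 0 0 0 0 -1" --pt "0 0 0 0 0 0 -1"

```text
time: 24.28
tool_pos: [0.5562, 0.1682, 0.0554]
eef_rot: [180.0, 0.1, -174.4]
contact_force: [5.2, 0.7, -4.1]
gripper_width: 0.0173
gripper_force: 49.1
```

>>> apply_moves --pt "0 0.05 0 0 0 0 -1" --pt "0 0.05 0 0 0 0 -1" --pt "0 0 0 0 0 0 -1" --pt "0 0 0 0 0 0 -1" --pt "0 0 0 0 0 0 -1" --pt "0 0 0 0 0 0 -1" --pt "0 0 0 0 0 0 -1" --pt "0 0 0 0 0 0 -1"

```text
time: 24.95
tool_pos: [0.556, 0.1707, 0.0554]
eef_rot: [180.0, 0.1, -174.4]
contact_force: [4.9, 0.8, -3.6]
gripper_width: 0.0177
gripper_force: 49.1
```

>>> apply_moves --pt "0 0.05 0 0 0 0 -1" --pt "0 0.05 0 0 0 0 -1" --pt "0 0 0 0 0 0 -1" --pt "0 0 0 0 0 0 -1" --pt "0 0 0 0 0 0 -1" --pt "0 0 0 0 0 0 -1" --pt "0 0 0 0 0 0 -1" --pt "0 0 0 0 0 0 -1"

```text
time: 25.62
tool_pos: [0.5557, 0.1732, 0.0554]
eef_rot: [180.0, 0.1, -174.4]
contact_force: [5.6, 1.5, -2.8]
gripper_width: 0.0175
gripper_force: 49.1
```

>>> apply_moves --pt "0 0.05 0 0 0 0 -1" --pt "0 0.05 0 0 0 0 -1" --pt "0 0 0 0 0 0 -1" --pt "0 0 0 0 0 0 -1" --pt "0 0 0 0 0 0 -1" --pt "0 0 0 0 0 0 -1" --pt "0 0 0 0 0 0 -1" --pt "0 0 0 0 0 0 -1"

```text
time: 26.28
tool_pos: [0.5555, 0.1755, 0.0554]
eef_rot: [180.0, 0.1, -174.4]
contact_force: [4.9, -0.1, -3.3]
gripper_width: 0.0174
gripper_force: 49.1
```

>>> apply_moves --pt "0 0.04 0 0 0 0 -1" --pt "0 0.04 0 0 0 0 -1" --pt "0 0 0 0 0 0 -1" --pt "0 0 0 0 0 0 -1" --pt "0 0 0 0 0 0 -1" --pt "0 0 0 0 0 0 -1" --pt "0 0 0 0 0 0 -1" --pt "0 0 0 0 0 0 -1"

```text
time: 26.95
tool_pos: [0.5554, 0.1761, 0.0554]
eef_rot: [-179.9, 0.1, -174.5]
contact_force: [5.4, -3.9, -2.7]
gripper_width: 0.0173
gripper_force: 49.3
```

>>> apply_moves --pt "0 0.04 0 0 0 0 -1" --pt "0 0.04 0 0 0 0 -1" --pt "0 0 0 0 0 0 -1" --pt "0 0 0 0 0 0 -1" --pt "0 0 0 0 0 0 -1" --pt "0 0 0 0 0 0 -1" --pt "0 0 0 0 0 0 -1" --pt "0 0 0 0 0 0 -1"

```text
time: 27.62
tool_pos: [0.5552, 0.1785, 0.0554]
eef_rot: [-179.9, 0.1, -174.5]
contact_force: [5.4, -4.0, -2.3]
gripper_width: 0.0173
gripper_force: 49.2
```

>>> apply_moves --pt "0 0.04 0 0 0 0 -1" --pt "0 0.04 0 0 0 0 -1" --pt "0 0 0 0 0 0 -1" --pt "0 0 0 0 0 0 -1" --pt "0 0 0 0 0 0 -1" --pt "0 0 0 0 0 0 -1" --pt "0 0 0 0 0 0 -1" --pt "0 0 0 0 0 0 -1"

```text
time: 28.28
tool_pos: [0.5549, 0.1814, 0.0554]
eef_rot: [-180.0, 0.1, -174.4]
contact_force: [5.6, 0.1, -4.1]
gripper_width: 0.017
gripper_force: 49.2
```

>>> apply_moves --pt "0 0.04 0 0 0 0 -1" --pt "0 0.04 0 0 0 0 -1" --pt "0 0 0 0 0 0 -1" --pt "0 0 0 0 0 0 -1" --pt "0 0 0 0 0 0 -1" --pt "0 0 0 0 0 0 -1" --pt "0 0 0 0 0 0 -1" --pt "0 0 0 0 0 0 -1"

```text
time: 28.95
tool_pos: [0.5546, 0.1842, 0.0554]
eef_rot: [179.9, 0.1, -174.4]
contact_force: [6.1, 0.3, -4.3]
gripper_width: 0.0172
gripper_force: 49.2
```

>>> apply_moves --pt "0 0.04 0 0 0 0 -1" --pt "0 0.04 0 0 0 0 -1" --pt "0 0 0 0 0 0 -1" --pt "0 0 0 0 0 0 -1" --pt "0 0 0 0 0 0 -1" --pt "0 0 0 0 0 0 -1" --pt "0 0 0 0 0 0 -1" --pt "0 0 0 0 0 0 -1"

```text
time: 29.62
tool_pos: [0.5544, 0.1869, 0.0554]
eef_rot: [179.9, 0.1, -174.3]
contact_force: [5.0, 4.8, -4.7]
gripper_width: 0.0176
gripper_force: 49.2
```

>>> apply_moves --pt "0 0.02 0 0 0 0 -1" --pt "0 0.02 0 0 0 0 -1" --pt "0 0 0 0 0 0 -1" --pt "0 0 0 0 0 0 -1" --pt "0 0 0 0 0 0 -1" --pt "0 0 0 0 0 0 -1" --pt "0 0 0 0 0 0 -1" --pt "0 0 0 0 0 0 -1"

```text
time: 30.28
tool_pos: [0.5543, 0.1876, 0.0554]
eef_rot: [179.9, 0.1, -174.4]
contact_force: [5.6, 3.7, -4.9]
gripper_width: 0.0172
gripper_force: 49.2
```

>>> apply_moves --pt "0 0.02 0 0 0 0 -1" --pt "0 0.02 0 0 0 0 -1" --pt "0 0 0 0 0 0 -1" --pt "0 0 0 0 0 0 -1" --pt "0 0 0 0 0 0 -1" --pt "0 0 0 0 0 0 -1" --pt "0 0 0 0 0 0 -1" --pt "0 0 0 0 0 0 -1"

```text
time: 30.95
tool_pos: [0.5543, 0.1879, 0.0554]
eef_rot: [180.0, 0.1, -174.4]
contact_force: [5.9, 0.8, -3.8]
gripper_width: 0.0175
gripper_force: 49.3
```

Run:
```python
from cell import r
import numpy as np
o=r.get_obs(); print(o['tool_pos'].round(4),o['contact_force'].round(1))
```

```text
[0.5543 0.1879 0.0554] [ 5.9  0.8 -3.8]
```

The ball resisted from y=0.1757, then pulled forward, and the force has settled to about zero at y=0.188. That is 12–13 mm later, so it's home. One last numeric check that both modules are still seated, then hand in.

Run:
```python
from meas import *; from cell import r
b=snap(r,'side')
print('bar',tags(b,(.447,-.322),z=.043))
t0=np.array([.6285,.0974]); exp=t0+np.array([-.0092,.0965])
print('round',tags(b,exp,z=.059),'expected',exp)
o=r.get_obs(); print(o['time'],o['tool_pos'].round(4),o['contact_force'].round(1),o['gripper_width'],o['gripper_force'])
print(r.finish_job())
```

```text
bar (array([ 0.4451, -0.3222]), array([50.3, 12.1]), np.float64(1.6), 70.0)
round (array([0.6174, 0.1853]), array([41.4, 35. ]), np.float64(73.7), 70.0) expected [0.6193 0.1939]
31.0 [0.5543 0.1878 0.0554] [ 5.4  0.6 -3.3] 0.017535533923624 49.26938474178314
the job is handed in; nothing more can be done
None
```

I handed the job in at 31 s: bar module in the wooden block's nest, round module in the carriage nest, handle still gripped and the carriage at the notch by force and position, but the last camera check of the round module was unusable (bright background merged into its tag mask), so its seating rests on earlier readings, and I viewed 11 pictures against the limit of 10.

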